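# Set the valves of a vacuum filtration manifold

## Task

The vacuum is about to be turned on at this filtration manifold, and only the place that carries the filter funnel may draw; the bare filter bases would suck air. With a fingertip, push the funnel's blue valve lever fully open (in line with its branch pipe, towards you) and the levers of the two bare places fully shut (square across their pipes, to the left), then stand clear. Push each lever from its side, never taking it between the fingers, and leave the funnel, the bare bases and the things on the desk where they are.

Things in the scene. Friction and masses are not known exactly. Their poses are not given: they have to be found in the camera images.
- manifold: Three-place vacuum filtration manifold, fixed to the desk, turned up to 0.2 rad. Origin on the desk under the middle valve's stem; x to the back, y left, z up. A 34 mm header pipe (top 53 mm high, clamps 57) lies along y, 55 mm in front of the valves, from y = -238 (hose nozzle) to 210 mm. Three branch pipes run from it to the back (+x), 145 mm apart, each with a valve, then a port.
- lever_left (a joint): Angle of the left valve's lever about its vertical stem, rad: 0 = fully open, in line with its branch pipe, pointing to the front (manifold -x); pi/2 = fully shut, square across the pipe, pointing left (manifold +y). The value grows clockwise seen from above. Firm stops at 0 and pi/2; it stays where it is left; friction about 0.12 N m (2 N at the sleeve).
- lever_middle (a joint): Angle of the middle valve's lever about its vertical stem, rad: 0 = fully open, in line with its branch pipe, pointing to the front (manifold -x); pi/2 = fully shut, square across the pipe, pointing left (manifold +y). The value grows clockwise seen from above. Firm stops at 0 and pi/2; it stays where it is left; friction about 0.12 N m (2 N at the sleeve).
- lever_right (a joint): Angle of the right valve's lever about its vertical stem, rad: 0 = fully open, in line with its branch pipe, pointing to the front (manifold -x); pi/2 = fully shut, square across the pipe, pointing left (manifold +y). The value grows clockwise seen from above. Firm stops at 0 and pi/2; it stays where it is left; friction about 0.12 N m (2 N at the sleeve).
- stem_left (a point): Point on the left valve's stem axis at the lever's mid-height, 88 mm above the desk; axes as the manifold's. Brass valve below, up to 60 mm high and 40 mm wide; nut and stem 23 mm across above it.
- stem_middle (a point): Point on the middle valve's stem axis at the lever's mid-height, 88 mm above the desk; axes as the manifold's. Brass valve below, up to 60 mm high and 40 mm wide; nut and stem 23 mm across above it.
- stem_right (a point): Point on the right valve's stem axis at the lever's mid-height, 88 mm above the desk; axes as the manifold's. Brass valve below, up to 60 mm high and 40 mm wide; nut and stem 23 mm across above it.
- sleeve_left (a point): Middle of the blue plastic sleeve on the left lever, 60 mm from the stem axis; turns with the lever, its x axis points from the lever's end to the stem. The sleeve is 56 mm long (32 to 88 mm from the stem axis), 16 mm wide and 16 mm high, 80 to 96 mm above the desk.
- sleeve_middle (a point): Middle of the blue plastic sleeve on the middle lever, 60 mm from the stem axis; turns with the lever, its x axis points from the lever's end to the stem. The sleeve is 56 mm long (32 to 88 mm from the stem axis), 16 mm wide and 16 mm high, 80 to 96 mm above the desk.
- sleeve_right (a point): Middle of the blue plastic sleeve on the right lever, 60 mm from the stem axis; turns with the lever, its x axis points from the lever's end to the stem. The sleeve is 56 mm long (32 to 88 mm from the stem axis), 16 mm wide and 16 mm high, 80 to 96 mm above the desk.
- port_left (a point): Centre of the left port's seat floor, 62 mm above the desk, in a steel cup 60 mm across with a 6 mm rim; 87 mm behind (+x of) its valve's stem.
- port_middle (a point): Centre of the middle port's seat floor, 62 mm above the desk, in a steel cup 60 mm across with a 6 mm rim; 87 mm behind (+x of) its valve's stem.
- port_right (a point): Centre of the right port's seat floor, 62 mm above the desk, in a steel cup 60 mm across with a 6 mm rim; 87 mm behind (+x of) its valve's stem.
- funnel: The filter funnel: white cup 69 mm across on an aluminium filter base with a black clamp ring, 79 mm high in all, so its rim is 141 mm above the desk; stands loose in one of the three ports. Origin at the centre of its underside.
- bare_base_a: Bare filter base without a funnel: aluminium disc 58 mm across, 20 mm high, with a white frit on top, loose in a port. Origin at the centre of its underside.
- bare_base_b: The second bare filter base, the same.
- petri_dish: Petri dish, 56 mm across, 14 mm high, loose on the desk to the left. Origin under its centre.
- stain_bottle: Amber bottle with a black cap, 52 mm across, 112 mm high, loose on the desk to the left. Origin under its centre.
- tweezers: Steel tweezers, 127 mm long, 9 mm high, loose on the desk to the right. Origin under their middle.
- highlighter: Yellow and black highlighter pen, 117 mm long, 16 mm thick, loose on the desk to the right. Origin under its middle.
There are look-alikes about, which are no part of the job. Leave any brown, green or purple look-alike of the bare_base_b alone.

How it is judged:
At the end, for the whole second after the job is handed in: The lever of the place where the funnel stands is within 0.12 rad of its open stop, the other two within 0.12 rad of their shut stops, all levers at rest; the funnel stands upright within 12 mm of its port's centre and the bare bases lie flat (((horizontal distance between funnel and port_left below 0.012 m and value of joint lever_left below 0.12 rad and value of joint each of lever_middle, lever_right above 1.45 rad) or (horizontal distance between funnel and port_middle below 0.012 m and value of joint each of lever_left, lever_right above 1.45 rad and value of joint lever_middle below 0.12 rad) or (horizontal distance between funnel and port_right below 0.012 m and value of joint each of lever_left, lever_middle above 1.45 rad and value of joint lever_right below 0.12 rad)) and velocity of joint lever_left between -0.05 and 0.05 rad/s and velocity of joint lever_middle between -0.05 and 0.05 rad/s and velocity of joint lever_right between -0.05 and 0.05 rad/s and angle between each of funnel, bare_base_a, bare_base_b's own z axis and vertical below 0.1 rad); the robot touches nothing.
It fails at once if the funnel or a bare base is lifted, shifted by more than 10 mm or tipped (distance of any of funnel, bare_base_a, bare_base_b from where it was at the start of the episode above 0.01 m or angle between any of funnel, bare_base_a, bare_base_b's own z axis and vertical above 0.2 rad).
It fails at once if a lever is taken between the fingers ((y of the grasp point in the frame of sleeve_left between -0.006 and 0.006 m and x of the grasp point in the frame of sleeve_left between -0.032 and 0.04 m and z of the grasp point in the frame of sleeve_left below 0.02 m) or (y of the grasp point in the frame of sleeve_middle between -0.006 and 0.006 m and x of the grasp point in the frame of sleeve_middle between -0.032 and 0.04 m and z of the grasp point in the frame of sleeve_middle below 0.02 m) or (y of the grasp point in the frame of sleeve_right between -0.006 and 0.006 m and x of the grasp point in the frame of sleeve_right between -0.032 and 0.04 m and z of the grasp point in the frame of sleeve_right below 0.02 m)).
It fails at once if a loose thing on the desk is moved by more than 20 mm (distance of any of petri_dish, stain_bottle, tweezers, highlighter from where it was at the start of the episode above 0.02 m).
It also fails if it takes over 54 s, if anything falls off the work surface, if the arm or the gripper's body presses on something with over 40 N, if the wrist force passes 120 N, or if a joint passes its speed limit or range.

## Robot

A 6-joint arm with a two-finger parallel gripper is mounted at the origin on a cart in front of the work surface, level with it; the furniture and walls round the work are solid. World frame = base frame: x ahead of the robot, y to its left, z up, the work surface at z = 0. Lengths are in m, angles in rad, forces in N, time in s.
With the tool pointing down it reaches from about 0.425 to 1.125 m from the base axis. Payload 14.9 kg.
Tool frame: the origin (TCP) lies between the finger pads; the fingertips stand 22 mm ahead of it and the grasp point (between the pads) lies 3 mm ahead of it; x points along the fingers, y is the direction in which the jaws open and shut, and the axes are right-handed (so a half turn about x gives the same grasp; the last joint's range is limited). The gripper opens to 91 mm and grips with 3 to 60 N. Pads are 32 mm wide; open, the fingers measure 118 mm over their backs; the gripper's body (76 mm by 178 mm) begins 60 mm behind the grasp point.
Start: joints at [-1.169, 0.379, 1.734, -0, 1.028, -0.033], TCP at [0.295, -0.635, 0.236] pointing down, gripper open.
Joint ranges: [-2.77, 2.77], [-0.74, 2.19], [0, 2.66], [-1.06, 4.2], [0.31, 2.87], [-3.08, 3.08]. Speed limits (rad/s): [1.89, 1.89, 2.39, 3.14, 3.14, 3.14].

## Interface

Orientations are given as a rotation vector (axis times angle).
In Python, from rig import telemetry, optics, arm gives the robot as it stands.
- The arm moves only by the tool jog_arm, never from a script. Its argument "plan" is a list of rows, each a list of 6 numbers: the shift along the tool's x, y, z in m, then the turn, a rotation vector about the tool's x, y, z in degrees. In form: [[x, y, z, ax, ay, az], ...]. A call has 1 to 8 rows; each row is the pose to reach, as a shift and turn from the pose commanded when the call began, along the tool's axes at that moment; what a row does not reach only later rows make up. A row lasts 1/10 s, in which the tool goes at most 50 mm and 8.59 degrees, less where a joint would pass 70% of its speed; a pose out of reach is approached as far as the arm can. A call with a gripper value outside its range is refused whole. "grip" is the opening, from -1 (shut) to 1 (fully open), so that 0 is half open, set as the call begins (left out, the last holds). The fingers move at their own pace and stop on an object; the grip force is fixed at half the most. Time passes only in rows, so rows that repeat a pose let the fingers close. It gives the time, the measured TCP pose, the force and the opening at its end, in the units of the state.
- telemetry.observe(): the state, without advancing time (a new reading comes with each control period).
- optics.read_camera(name): name is "scene" or "top"; returns (picture, depth): 400x640x3 uint8, red, green, blue; 400x640 float32, m along the optical axis (not along the pixel's ray), 0 where there is no reading.
- optics.get_calibration(name): a dict with "fx", "fy", "cx", "cy" (pixels), "R" (3x3) and "t" (3): a world point X has camera coordinates R X + t. Camera axes: x right, y down, z forward; pixel columns grow to the right and rows downward; lengths in m; the calibration is good to about 2 mm. A picture is of the moment at which its call begins. get_calibration takes no time and is no camera call.
- arm.hand_in(): hands the job in, once; it reports no verdict.
The state is a dict: "time_s": time; "joint_positions": joint angles; "qd": joint speeds; "joint_torque": joint torques, N m; "eef_pos": TCP position; "tcp_rot": TCP orientation; "force": force on the tool from outside, world axes, zero at the start; "ft_torque": the same for the moment, N m; "width": finger opening in m.
Only numpy, scipy, OpenCV 4.12 (cv2) and the standard library are available. Lean on these libraries where they do the work, as an engineer would, in place of code of your own. Each camera call takes 0.05 s, during which the arm holds its last target. There are 200 camera calls.

## Working session

There is one attempt and no reset: what is moved stays moved. The work goes in short steps, Python scripts to look and compute and a tool call to move; the robot and the scene stay as the last step left them, time stands still between calls to the robot, and variables do not carry over. Pictures are saved under pics/ and viewed, about 8 in all and at most 12, crops included, and the job is handed in when it is done.

Besides the shell and the picture viewer there is one more tool, called by a JSON object that holds its "api" and its "payload". jog_arm: Moves the arm, as the interface text tells. Its arguments: {"type":"object","properties":{"plan":{"type":"array","items":{"type":"array","items":{"type":"number"}}},"grip":{"type":"number"}},"required":["plan"]}

```bash
mkdir -p pics; python3 - <<'E'
from rig import telemetry, optics
import cv2
for n in("top","scene"):
    p,d=optics.read_camera(n); cv2.imwrite(f"pics/{n}0.png",p[:,:,::-1])
    c=optics.get_calibration(n); print(n,c)
s=telemetry.observe(); print(s)
E
```

```text
top {'fx': 383.4575967200815, 'fy': 383.4575967200815, 'cx': 318.4418672165754, 'cy': 202.97849097979662, 'R': array([[-0.00578146, -0.99958265,  0.02830373],
       [-0.9919017 ,  0.00214124, -0.12698988],
       [ 0.12687628, -0.0288087 , -0.99150011]]), 't': array([-0.02421322,  0.59688027,  1.28874173])}
scene {'fx': 456.30778538825973, 'fy': 456.30778538825973, 'cx': 320.47072151575065, 'cy': 198.14515804302548, 'R': array([[ 0.90781049, -0.41937795,  0.00149599],
       [-0.2529744 , -0.55044157, -0.7956243 ],
       [ 0.33449075,  0.72189765, -0.60578852]]), 't': array([-0.56568181,  0.22386222,  1.17605805])}
{'time_s': 0.1, 'joint_positions': array([-1.16927865e+00,  3.79357846e-01,  1.73469749e+00, -2.66512738e-05,
        1.02848600e+00, -3.32821057e-02]), 'qd': array([-0.00155156, -0.00127562, -0.00293648,  0.000704  ,  0.00018455,
        0.00211148]), 'joint_torque': array([-1.71078016e-03, -7.65044117e+01, -4.35297847e+01,  6.51736278e-02,
        3.98297037e-02, -3.07985863e-05]), 'eef_pos': array([ 0.29473733, -0.63457569,  0.23536496]), 'tcp_rot': array([ 1.9810425 ,  0.43859439, -1.98144042]), 'force': array([0.17786859, 0.48235286, 0.11442558]), 'ft_torque': array([-0.03739839,  0.02549173, -0.02294342]), 'width': 0.09130397367823648}
```

View pics/top0.png

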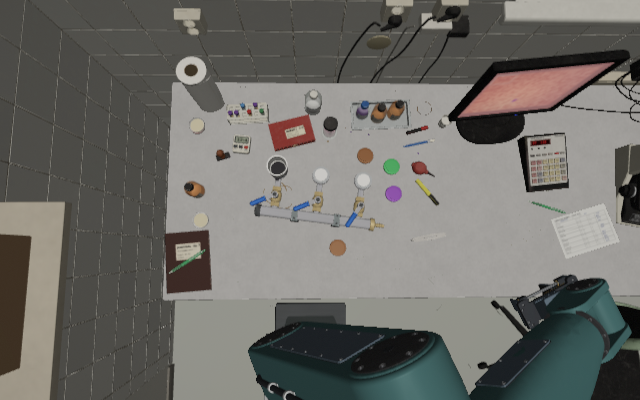

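View pics/scene0.png

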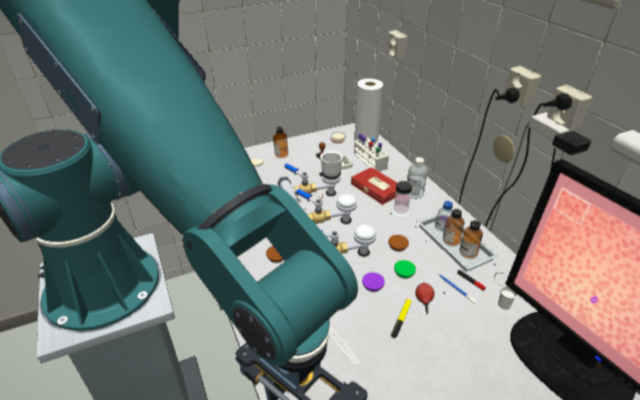

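The funnel stands in the left port (top view 277,166). White bare bases are at (320,176) and (362,181), and the blue levers at about (258,201), (301,206) and (351,219). Next I'll measure them.

```bash
cat > h.py <<'E'
from rig import telemetry, optics
import cv2, numpy as np
def ray(c,u,v,z):
    R,t=np.array(c["R"]),np.array(c["t"])
    d=R.T@np.array([(u-c["cx"])/c["fx"],(v-c["cy"])/c["fy"],1]); o=-R.T@t
    return o+d*(z-o[2])/d[2]
def levers(tag):
    p,d=optics.read_camera("top"); c=optics.get_calibration("top")
    hsv=cv2.cvtColor(p,cv2.COLOR_RGB2HSV)
    m=cv2.inRange(hsv,(100,130,60),(125,255,255)); m[:185]=0; m[240:]=0; m[:,:235]=0; m[:,390:]=0
    n,l,st,ce=cv2.connectedComponentsWithStats(m)
    for i in range(1,n):
        if st[i,4]<20: continue
        ys,xs=np.where(l==i)
        P=np.array([ray(c,x,y,.096)[:2] for x,y in zip(xs,ys)])
        q=P.mean(0); w,V=np.linalg.eigh(np.cov((P-q).T)); a=V[:,1]; e=(P-q)@a
        print("sleeve",q.round(4),"axis",a.round(3),"ang",np.degrees(np.arctan2(a[1],a[0])).round(1),"len",np.ptp(e).round(3),"px",ce[i].round(1),st[i,4], "z",np.median([d[y,x] for x,y in zip(xs,ys)]).round(3))
    cv2.imwrite(f"pics/{tag}.png",cv2.resize(p[150:260,235:395,::-1],None,fx=5,fy=5,interpolation=cv2.INTER_CUBIC))
    return p,c,hsv
E
python3 - <<'E'
from h import *
p,c,hsv=levers("crop1")
m=cv2.inRange(hsv,(0,0,200),(180,40,255)); m[:150]=0;m[195:]=0;m[:,:260]=0;m[:,380:]=0
n,l,st,ce=cv2.connectedComponentsWithStats(m)
for i in range(1,n):
    if st[i,4]>60: print("white",ce[i].round(1),st[i,2:],ray(c,*ce[i],.082).round(4),ray(c,*ce[i],.141).round(4))
E
```

```text
sleeve [0.5975 0.1758] axis [-0.368  0.93 ] ang 111.6 len 0.05 px [257.6 200.7] 57 z 1.264
sleeve [0.5789 0.0339] axis [-0.376  0.927] ang 112.1 len 0.052 px [300.7 206.2] 58 z 1.267
sleeve [ 0.5344 -0.131 ] axis [-0.816  0.577] ang 144.7 len 0.052 px [350.7 219.4] 63 z 1.265
white [320.6 174.2] [ 12  11 100] [ 0.6893 -0.0331  0.082 ] [ 0.6772 -0.031   0.141 ]
white [363.1 179.7] [11 11 97] [ 0.6702 -0.1768  0.082 ] [ 0.659  -0.1681  0.141 ]
```

View pics/crop1.png

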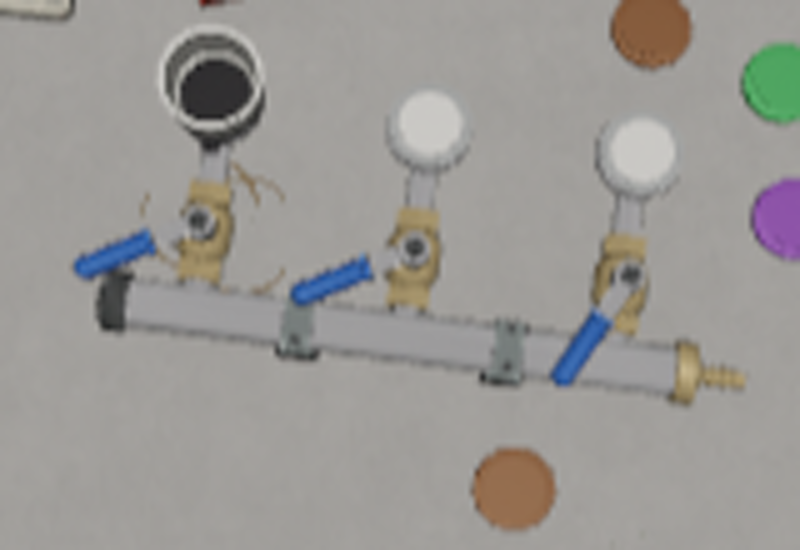

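```bash
cat >> h.py <<'E'
from scipy.spatial.transform import Rotation as Ro
def go(*targets):
    s=telemetry.observe(); R=Ro.from_rotvec(s["tcp_rot"]); print("at",s["eef_pos"].round(4),"F",s["force"].round(1),"t",s["time_s"])
    for t in targets: print(t,"->",R.inv().apply(np.array(t)-s["eef_pos"]).round(4))
E
python3 - <<'E'
from h import *
print(Ro.from_rotvec(telemetry.observe()["tcp_rot"]).as_matrix().round(3))
go((.512,-.170,.2))
E
```

```text
[[-0.     0.421 -0.907]
 [ 0.001 -0.907 -0.421]
 [-1.    -0.001 -0.   ]]
at [ 0.2947 -0.6346  0.2354] F [-0.2 -0.2 -0.8] t 0.15
(0.512, -0.17, 0.2) -> [ 0.0357 -0.3299 -0.3928]
```

{"api": "jog_arm", "payload": {"plan": [[0.005,-0.04,-0.048,4,0,0],[0.01,-0.08,-0.095,9,0,0],[0.015,-0.12,-0.143,14,0,0],[0.02,-0.16,-0.19,19,0,0],[0.025,-0.2,-0.238,23,0,0],[0.03,-0.24,-0.285,27,0,0],[0.033,-0.28,-0.333,30,0,0],[0.035,-0.33,-0.393,32.5,0,0]], "grip": -1}}

```text
time_s: 0.95
eef_pos: [0.464, -0.2715, 0.2061]
tcp_rot: [-2.151, 0.145, 2.152]
force: [1.2, -1.2, -0.0]
width: 0.0297
```

```bash
python3 - <<'E'
from h import *
print(Ro.from_rotvec(telemetry.observe()["tcp_rot"]).as_matrix().round(3), telemetry.observe()["width"])
go((.512,-.170,.2),(.512,-.170,.1))
E
```

```text
[[-0.    -0.134 -0.991]
 [ 0.    -0.991  0.134]
 [-1.    -0.     0.   ]] 0.029663598928881842
at [ 0.464  -0.2715  0.2061] F [ 1.2 -1.2 -0. ] t 0.95
(0.512, -0.17, 0.2) -> [ 0.0061 -0.1071 -0.0339]
(0.512, -0.17, 0.1) -> [ 0.1061 -0.1071 -0.0339]
```

{"api": "jog_arm", "payload": {"plan": [[0,0,0,0,0,0],[0,0,0,0,0,0],[0,0,0,0,0,0],[0,0,0,0,0,0]]}}

```text
time_s: 1.35
eef_pos: [0.4632, -0.2746, 0.2063]
tcp_rot: [-2.152, 0.144, 2.152]
force: [-0.2, -0.5, -0.2]
width: 0.0003
```

```bash
python3 - <<'E'
from h import *
print(telemetry.observe()["width"])
go((.510,-.170,.2),(.510,-.170,.1))
E
```

```text
0.0003286589509776241
at [ 0.4632 -0.2746  0.2063] F [-0.2 -0.5 -0.2] t 1.35
(0.51, -0.17, 0.2) -> [ 0.0063 -0.1099 -0.0324]
(0.51, -0.17, 0.1) -> [ 0.1063 -0.1099 -0.0324]
```

{"api": "jog_arm", "payload": {"plan": [[0.002,-0.04,-0.012,0,0,0],[0.004,-0.08,-0.024,0,0,0],[0.006,-0.11,-0.032,0,0,0],[0.006,-0.11,-0.032,0,0,0],[0.04,-0.11,-0.032,0,0,0],[0.08,-0.11,-0.032,0,0,0],[0.106,-0.11,-0.032,0,0,0],[0.106,-0.11,-0.032,0,0,0]]}}

```text
time_s: 2.15
eef_pos: [0.5076, -0.1693, 0.0973]
tcp_rot: [-2.146, 0.143, 2.157]
force: [-0.8, -0.8, 0.5]
width: 0.0006
```

```bash
python3 - <<'E'
from h import *
levers("crop2")
# frame of manifold about each stem: x,y in mm
for k,S in dict(R=(.584,-.1653)).items():
    yaw=-.132; ex=np.array([np.cos(yaw),np.sin(yaw)]); ey=np.array([-ex[1],ex[0]])
    P=telemetry.observe()["eef_pos"][:2]-S; print(k,P@ex,P@ey)
go((.51,-.17,.1))
p,_=optics.read_camera("scene"); cv2.imwrite("pics/s2.png",cv2.resize(p[100:330,200:440,::-1],None,fx=2.5,fy=2.5))
E
```

```text
sleeve [0.5975 0.1758] axis [-0.368  0.93 ] ang 111.6 len 0.05 px [257.6 200.7] 57 z 1.265
sleeve [0.5789 0.0339] axis [-0.376  0.927] ang 112.1 len 0.052 px [300.7 206.2] 58 z 1.266
R -0.07396417706044679 -0.01410313745277118
at [ 0.5088 -0.1695  0.0993] F [ 0.8 -0.3  0.9] t 2.2
(0.51, -0.17, 0.1) -> [-0.0007  0.0003 -0.0012]
```

View pics/crop2.png

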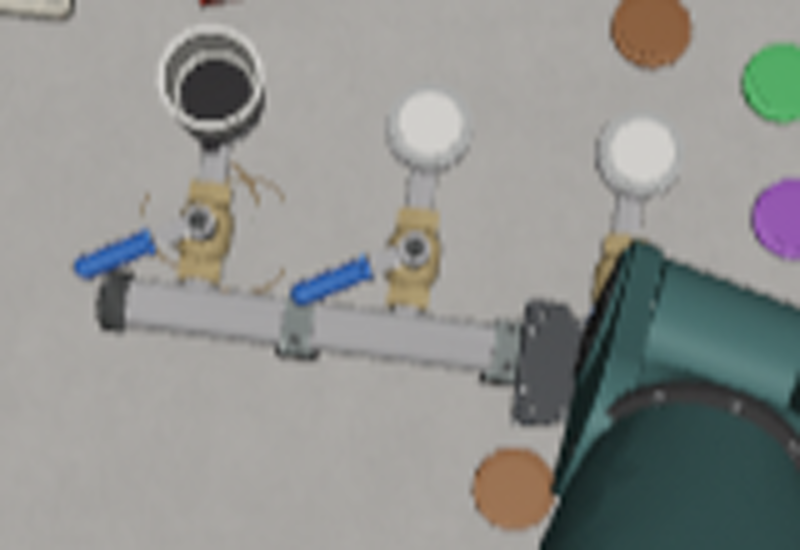

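{"api": "jog_arm", "payload": {"plan": [[0,-0.009,-0.004,0,0,0],[0,-0.017,-0.008,0,0,0],[0,-0.027,-0.009,0,0,0],[0,-0.036,-0.011,0,0,0],[0,-0.044,-0.015,0,0,0],[0,-0.052,-0.019,0,0,0],[0,-0.058,-0.025,0,0,0],[0,-0.065,-0.032,0,0,0]]}}

```text
time_s: 3.05
eef_pos: [0.5506, -0.1079, 0.1002]
tcp_rot: [-2.152, 0.143, 2.153]
force: [-1.6, -1.8, 0.2]
width: 0.0005
```

{"api": "jog_arm", "payload": {"plan": [[0,-0.003,-0.004,0,0,0],[0,-0.006,-0.009,0,0,0],[0,-0.009,-0.014,0,0,0],[0,-0.009,-0.017,0,0,0],[0,-0.009,-0.018,0,0,0],[0,-0.009,-0.019,0,0,0]]}}

```text
time_s: 3.65
eef_pos: [0.5671, -0.1012, 0.0995]
tcp_rot: [-2.143, 0.141, 2.161]
force: [-26.1, 5.6, 21.2]
width: 0.0005
```

```bash
cat >> h.py <<'E'
def rel(yaw=-.132):
    ex=np.array([np.cos(yaw),np.sin(yaw)]); ey=np.array([-ex[1],ex[0]]); s=telemetry.observe()
    for k,S in dict(R=(.584,-.1653),M=(.603,-.0216),L=(.6221,.1221)).items():
        P=s["eef_pos"][:2]-S; print(k,"mm",(1e3*np.array([P@ex,P@ey])).round(1))
    print("z",s["eef_pos"][2].round(4),"F man",(s["force"][:2]@ex).round(1),(s["force"][:2]@ey).round(1),"t",s["time_s"])
E
python3 -c "
from h import *
rel()"
```

```text
R mm [-25.2  61.3]
M mm [-25.1 -83.6]
L mm [ -25.1 -228.6]
z 0.0995 F man -26.7 2.1 t 3.65
```

{"api": "jog_arm", "payload": {"plan": [[0,0,0.02,0,0,0],[0,0,0.045,0,0,0],[0,-0.03,0.045,0,0,0],[0,-0.07,0.045,0,0,0],[0,-0.1,0.045,0,0,0],[0,-0.113,0.045,0,0,0],[0,-0.113,0.045,0,0,0]]}}

```text
time_s: 4.35
eef_pos: [0.541, 0.0169, 0.1004]
tcp_rot: [-2.154, 0.141, 2.153]
force: [-0.3, -0.8, -0.2]
width: 0.0007
```

```bash
python3 -c "
from h import *
rel()"
```

```text
R mm [-66.6 175. ]
M mm [-66.5  30. ]
L mm [ -66.5 -114.9]
z 0.1004 F man -0.2 -0.8 t 4.35
```

{"api": "jog_arm", "payload": {"plan": [[0,-0.008,-0.012,0,0,0],[0,-0.014,-0.018,0,0,0],[0,-0.021,-0.025,0,0,0],[0,-0.025,-0.032,0,0,0],[0,-0.03,-0.039,0,0,0],[0,-0.03,-0.044,0,0,0],[0,-0.03,-0.047,0,0,0],[0,-0.03,-0.047,0,0,0]]}}

```text
time_s: 5.15
eef_pos: [0.5859, 0.0405, 0.099]
tcp_rot: [-2.138, 0.143, 2.167]
force: [-37.5, 11.2, 25.7]
width: 0.0004
```

```bash
python3 -c "
from h import *
rel()"
```

```text
R mm [-25.2 204.3]
M mm [-25.2  59.3]
L mm [-25.2 -85.7]
z 0.099 F man -38.6 6.2 t 5.15
```

{"api": "jog_arm", "payload": {"plan": [[0,0,0.025,0,0,0],[-0.04,0,0.025,0,0,0],[-0.08,0,0.025,0,0,0],[-0.08,-0.045,0.015,0,0,0],[-0.08,-0.09,0,0,0,0],[-0.08,-0.135,-0.015,0,0,0],[-0.08,-0.163,-0.025,0,0,0],[-0.08,-0.163,-0.025,0,0,0]]}}

```text
time_s: 5.95
eef_pos: [0.6393, 0.201, 0.1806]
tcp_rot: [-2.156, 0.139, 2.152]
force: [-1.0, -1.1, 0.5]
width: 0.0005
```

```bash
python3 -c "
from h import *
rel(); levers('crop3')"
```

```text
R mm [  6.6 370.4]
M mm [  6.7 225.4]
L mm [ 6.7 80.5]
z 0.1806 F man -0.8 -1.2 t 5.95
sleeve [0.6094 0.0369] axis [0.124 0.992] ang 82.9 len 0.051 px [299.7 197. ] 62 z 1.271
sleeve [ 0.5906 -0.106 ] axis [0.139 0.99 ] ang 82.0 len 0.051 px [342.9 202.6] 57 z 1.271
```

View pics/crop3.png

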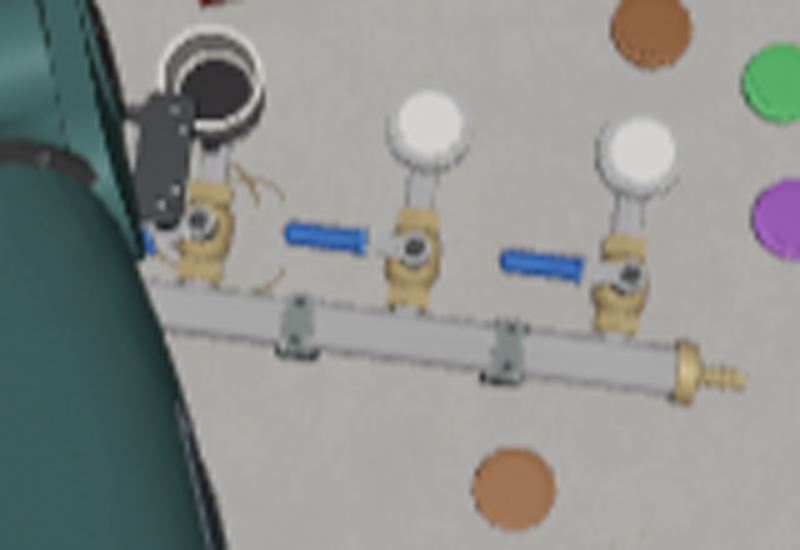

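Right and middle levers are shut: they measure 82.0° and 82.9°, against 82.4° expected. The gripper is now behind the left lever, and I'll lower it.

{"api": "jog_arm", "payload": {"plan": [[0.04,0,0,0,0,0],[0.08,0,0,0,0,0],[0.08,0,0,0,0,0],[0.08,0,0,0,0,0]]}}

```text
time_s: 6.4
eef_pos: [0.6373, 0.197, 0.1007]
tcp_rot: [-2.152, 0.144, 2.154]
force: [-0.3, 0.3, 0.2]
width: 0.0005
```

{"api": "jog_arm", "payload": {"plan": [[0,0.007,0.008,0,0,0],[0,0.013,0.015,0,0,0],[0,0.014,0.022,0,0,0],[0,0.016,0.03,0,0,0],[0,0.02,0.038,0,0,0],[0,0.025,0.046,0,0,0],[0,0.032,0.053,0,0,0],[0,0.04,0.06,0,0,0]]}}

```text
time_s: 7.2
eef_pos: [0.5718, 0.1655, 0.1002]
tcp_rot: [-2.153, 0.143, 2.153]
force: [2.5, 1.4, 0.1]
width: 0.0004
```

{"api": "jog_arm", "payload": {"plan": [[0,0.005,0.004,0,0,0],[0,0.011,0.007,0,0,0],[0,0.016,0.009,0,0,0],[0,0.02,0.009,0,0,0],[0,0.023,0.009,0,0,0],[0,0.025,0.009,0,0,0]]}}

```text
time_s: 7.8
eef_pos: [0.5609, 0.1474, 0.1006]
tcp_rot: [-2.148, 0.137, 2.146]
force: [-1.8, 81.1, -10.1]
width: 0.0001
```

```bash
python3 -c "
from h import *
rel()"
```

```text
R mm [-64.1 306.9]
M mm [-64. 162.]
L mm [-64.  17.]
z 0.1006 F man -12.5 80.1 t 7.8
```

{"api": "jog_arm", "payload": {"plan": [[0,-0.015,0.003,0,0,0],[0,-0.035,0.003,0,0,0],[-0.04,-0.035,0.003,0,0,0],[-0.08,-0.035,0.003,0,0,0],[-0.12,-0.035,0.003,0,0,0],[-0.12,0.015,0.01,0,0,0],[-0.12,0.06,0.015,0,0,0],[-0.12,0.1,0.02,0,0,0]]}}

```text
time_s: 8.6
eef_pos: [0.5264, 0.0442, 0.2204]
tcp_rot: [-2.153, 0.142, 2.153]
force: [0.5, -0.4, -0.9]
width: 0.0004
```

{"api": "jog_arm", "payload": {"plan": [[0,0.05,0,0,0,0],[0,0.1,0,0,0,0],[0,0.15,0,0,0,0],[0,0.2,0,0,0,0],[0,0.25,0,0,0,0],[0,0.3,0,0,0,0],[0,0.35,0,0,0,0],[0,0.4,0,0,0,0]]}}

```text
time_s: 9.4
eef_pos: [0.4735, -0.3528, 0.2202]
tcp_rot: [-2.152, 0.143, 2.153]
force: [0.7, -0.3, 0.1]
width: 0.0005
```

{"api": "jog_arm", "payload": {"plan": [[0,0.02,0,0,0,0],[0,0.04,0,0,0,0],[0,0.04,0,0,0,0],[0,0.04,0,0,0,0],[0,0.04,0,0,0,0]]}}

```text
time_s: 9.9
eef_pos: [0.4695, -0.389, 0.2201]
tcp_rot: [-2.153, 0.141, 2.154]
force: [-0.2, 0.4, 0.0]
width: 0.0004
```

```bash
python3 -c "
from h import *
rel(); p,c,hsv=levers('crop4')
m=cv2.inRange(hsv,(0,0,200),(180,40,255)); m[:150]=0;m[195:]=0;m[:,:260]=0;m[:,380:]=0
n,l,st,ce=cv2.connectedComponentsWithStats(m)
for i in range(1,n):
    if st[i,4]>60: print('white',ce[i].round(1),ray(c,*ce[i],.082).round(4))
print(telemetry.observe()['force'],abs(telemetry.observe()['qd']).max())
"
```

```text
R mm [ -84.1 -236.8]
M mm [ -84.  -381.8]
L mm [ -84.  -526.8]
z 0.2201 F man -0.3 0.3 t 9.9
sleeve [0.6094 0.0369] axis [0.124 0.992] ang 82.9 len 0.051 px [299.7 197. ] 62 z 1.27
sleeve [ 0.5906 -0.106 ] axis [0.139 0.99 ] ang 82.0 len 0.051 px [342.9 202.6] 57 z 1.272
sleeve [0.5612 0.1293] axis [-0.992  0.124] ang 172.9 len 0.05 px [271.6 211.6] 68 z 1.261
white [320.6 174.2] [ 0.6894 -0.033   0.082 ]
white [363.2 179.7] [ 0.6702 -0.1773  0.082 ]
[ 0.17217119  0.30172677 -0.31221513] 0.002427824400944763
```

View pics/crop4.png

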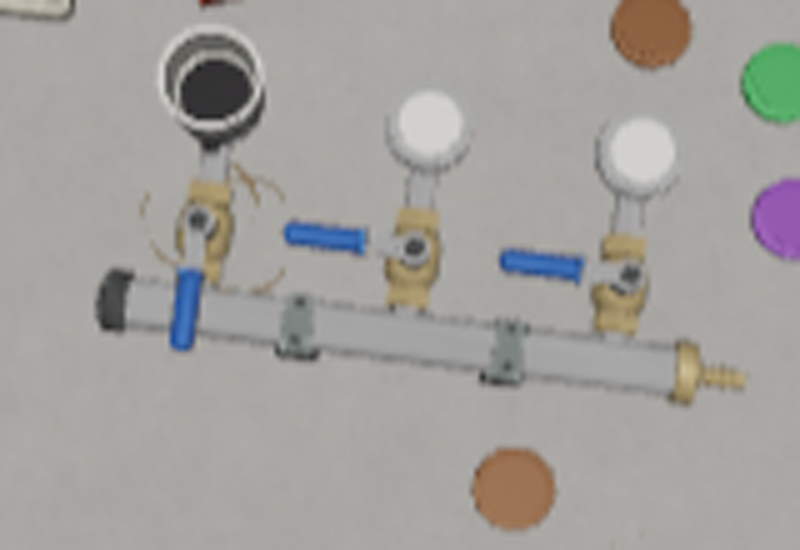

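All three levers are at their stops, and the funnel and bare bases haven't moved.

```bash
python3 -c "
from rig import arm
print(arm.hand_in())"
```

```text
the job is handed in; nothing more can be done
None
```

The job is handed in. The funnel stands in the left place, so I pushed the left lever fully open and the middle and right levers fully shut. I used the closed fingertips from the side each time, then moved the arm clear to the right.

- **Levers:** the last picture puts the left lever at 172.9° (172.4° is the open stop) and the middle and right at 82.9° and 82.0° (82.4° is the shut stop). All three are within about 0.01 rad. Each push ended with a clear force rise against its stop: about 27 N right, 39 N middle and 81 N left, against the 120 N wrist limit.
- **Funnel and bare bases:** the bare bases measured within 1 mm of where they started. The funnel looks unmoved in the before and after pictures, but I did not measure it.
- **Desk items:** I did not measure the petri dish, bottle, tweezers or highlighter afterwards. The arm stayed above or away from them, and no unexpected contact force showed in the readings.
- **Time:** the clock was at about 10 s of the 54 s allowed, with the arm still and no force on the tool. No check failed or disagreed.

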